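Fold down the sprung serving step and stand the pepper mill on it

ROBOT

A 6-joint arm with a two-finger parallel gripper is mounted at the origin on the work surface. World frame = base frame: x ahead of the robot, y to its left, z up, the work surface at z = 0. Lengths are in m, angles in rad, forces in N, time in s.
With the tool pointing down it reaches from about 0.4 to 0.825 m from the base axis. Payload 7 kg.
Tool frame: the origin (TCP) lies between the finger pads; the fingertips stand 22 mm ahead of it and the grasp point (between the pads) lies 3 mm ahead of it; z points along the fingers, y is the direction in which the jaws open and shut (so a half turn about z gives the same grasp; the last joint's range is limited). The gripper opens to 88 mm and grips with 3 to 60 N. Pads are 19 mm wide; open, the fingers measure 130 mm over their backs; the gripper's body (78 mm by 193 mm) begins 47 mm behind the grasp point.
Start: joints at [1.561, 0.359, 0.012, 0, -1.224, -0.288], TCP at [0.198, 0.645, 0.249] pointing down, gripper open.
Joint ranges: [-3.07, 3.07], [-1.43, 2.12], [-1.02, 1.25], [-3.03, 1.67], [-3.05, -0], [-3.03, 3.03]. Speed limits (rad/s): [2.39, 2.39, 3.01, 3.14, 3.14, 3.14].

INTERFACE

Orientations are given as [roll, pitch, yaw] about the fixed x, y, z axes, in that order (R = Rz(yaw) Ry(pitch) Rx(roll)).
In Python, from station import * gives the robot as it stands. The module is installed in compiled form; this text tells all that it offers.
- The arm moves only by the tool move_arm, never from a script. Its argument "rows" is a list of rows, each an object with "delta_rot": the turn, a rotation vector about the world's x, y, z in degrees, a list of three; "delta_pos": the shift along the world's x, y, z in cm, a list of three; "hand": the finger opening in cm, from 0 to 8.76. A call has exactly 10 rows; each row shifts and turns the commanded pose from where the row before left it; what a row does not reach is not made up. A row lasts 1/10 s, in which the tool goes at most 50 mm and 8.59 degrees, less where a joint would pass 70% of its speed; a pose out of reach is approached as far as the arm can. A call is refused whole if a number of a shift passes 5 or a number of a turn 8.59, either way. A call with a gripper value outside its range is refused whole. The fingers move at their own pace and stop on an object; "force" is the grip in N (left out, the last holds). Time passes only in rows, so rows that do not move let the fingers close, or fill a call up. It gives the time, the measured TCP pose, the force and the opening at its end, in the units of the state.
- get_state(): the state, without advancing time (a new reading comes with each control period).
- grab_frame(name): name is "side" or "top"; returns the picture (480x640x3 uint8, blue, green, red); there is no depth.
- camera_info(name): a dict with "camera_matrix" (3x3 intrinsics, pixels), "world_from_camera" (4x4, takes a point from camera to world coordinates). Camera axes: x right, y down, z forward; pixel columns grow to the right and rows downward; lengths in m; the calibration is good to about 2 mm. A picture is of the moment at which its call begins. camera_info takes no time and is no camera call.
- job_done(): hands the job in, once; it reports no verdict.
The state is a dict: "t": time; "q": joint angles; "qd": joint speeds; "joint_efforts": joint torques, N m; "eef_pos": TCP position; "ee_rot": TCP orientation; "force": force on the tool from outside, world axes, zero at the start; "moment": the same for the moment, N m; "width": finger opening in m.
Only numpy, scipy, OpenCV 4.12 (cv2) and the standard library are available. Lean on these libraries where they do the work, as an engineer would, in place of code of your own. Each camera call takes 0.05 s, during which the arm holds its last target.

TASK

Push the wooden flap of the sprung serving step over from its folded-up position until it snaps down, then lean on its top near the free edge until the stiff catch has slid fully home, and keep about 15 N on it for a second to prove it. Then stand the black-capped pepper mill upright on the flap and let go. Never put more than 20 N on the step, do not shift the salt mill or the canister, and do not tip the pepper mill.

Things in the scene. Friction and masses are not known exactly. Their poses are not given: they have to be found in the camera images.
- stand: Fixed dark steel frame, base plate 200 (x) x 210 (y) x 12 mm, origin at the centre of its underside, z up, x from the hinge towards where the flap lands. Steel cheeks, 50 mm long in x and 8 thick, at y = +-93 mm, topped by spring drums up to 116 mm high. Flap hinge line along y at x = -70, z = 100 mm. Two rubber-topped stop posts under the landing place (x = 50, y = +-55 mm).
- flap: Pale wooden flap, origin on the hinge line at mid-width; own x from hinge to free edge (wood from 10 to 140 mm), y along the hinge, 150 mm wide, 12 thick, top face at z = +6 mm. Starts folded up, 1.65 to 1.92 rad above level, so leaning past upright to the stand's -x, top face to the stand's -x. Swung towards the stand's +x and down it lies about level, top face up, at about 106 mm.
- hinge (a point): Middle of the hinge line, fixed, axes as the stand's. Over-centre springs: they resist until the flap is down to about 0.85 rad above level (up to about 1.1 N m: some 10 N when pushed 115 mm from the hinge, more when nearer), then throw it down by themselves and hold it there with about 1 N m.
- edge (a point): On the flap's top face at mid-width, 115 mm from the hinge line: the place to push and to lean on; axes as the flap's. After the snap a stiff catch holds the flap above its hard stop; leaned on here it slides on down by 1 to 17 mm under some 4 to 8 N, then the stop bears (rubber, 1 mm per 15 N). The stop is set differently each time, within 0.065 rad of level (7 mm here): find it by feel.
- pepper: Pepper mill with black cap, loose, about 0.28 kg, upright: dark brown body 56 mm diameter up to 72 mm, black cap 50 mm diameter from 72 to 145 mm height; origin at the centre of its underside, z up along its axis.
- salt: Bystander: salt mill of the same size and shape with a white cap and whitish body, loose; origin at the centre of its underside.
- canister: Bystander: black canister with a steel lid, 88 mm diameter, 108 mm high, loose; origin at the centre of its underside.
Mind the look-alikes: they are no part of the job. There is more than one size of the pepper; the job needs the middle-sized.

How it is judged:
On the way, in this order (a step that is already met when the one before it is completed fails the run):
1. the flap is down and home: the gripper presses on it with more than 12 N for half a second (angle between flap's own z axis and vertical below 0.11 rad and contact force between the fingers and flap above 12 N), for 0.5 s.
2. the pepper mill stands on the flap (contact force between pepper and flap above 1 N and angle between pepper's own z axis and vertical below 0.15 rad and angle between flap's own z axis and vertical below 0.11 rad), for 0.2 s.
At the end, for the whole second after the job is handed in: The flap lies down on its stop (within 0.11 rad of level) and at rest; the pepper mill stands on it, upright within 0.15 rad and at rest, its centre 30 to 120 mm from the hinge line and within 55 mm of the flap's middle; salt mill and canister are within 15 mm of where they stood (angle between flap's own z axis and vertical below 0.11 rad and angular speed of flap below 0.1 rad/s and x of pepper in the frame of flap between 0.03 and 0.12 m and y of pepper in the frame of flap between -0.055 and 0.055 m and z of pepper in the frame of flap between 0 and 0.014 m and angle between pepper's own z axis and vertical below 0.15 rad and linear speed of pepper below 0.02 m/s and distance of each of salt, canister from where it was at the start of the episode below 0.015 m); the robot touches nothing.
It fails at once if more than 20 N on the step (flap or frame) (contact force between anything else and flap above 20 N or contact force between any of the arm, the fingers and stand above 20 N).
It fails at once if a bystander shifted by more than 15 mm (distance of any of salt, canister from where it was at the start of the episode above 0.015 m).
It fails at once if the pepper mill tipped by more than 0.5 rad (angle between pepper's own z axis and vertical above 0.5 rad).
It also fails if it takes over 72 s, if anything falls off the work surface, if the arm or the gripper's body presses on something with over 40 N, if the wrist force passes 120 N, or if a joint passes its speed limit or range.

## Working session

There is one attempt and no reset: what is moved stays moved. The work goes in short steps, Python scripts to look and compute and a tool call to move; the robot and the scene stay as the last step left them, time stands still between calls to the robot, and variables do not carry over. Pictures are saved under pics/ and viewed, and the job is handed in when it is done.

Besides the shell and the picture viewer there is one more tool, called after "Request:" as name(argument=value, ...), one argument or row to a line, values as JSON. move_arm: Moves the arm, as the interface text tells. Its arguments: {"type":"object","properties":{"rows":{"type":"array"},"force":{"type":"number"}},"required":["rows"]}

```bash
mkdir -p pics
python3 - <<'E'
from station import *
import cv2
s=get_state();print({k:(v if isinstance(v,(float,int)) else [round(float(x),4) for x in v]) for k,v in s.items()})
for n in ("side","top"):
    f=grab_frame(n);cv2.imwrite(f"pics/{n}0.png",f);c=camera_info(n);print(n,c["camera_matrix"],c["world_from_camera"])
E
```

```text
{'t': 0.0, 'q': [1.5611, 0.3594, 0.0111, -0.0003, -1.2241, -0.2881], 'qd': [0.0015, -0.0005, -0.0003, 0.0013, 0.0005, -0.0012], 'joint_efforts': [0.0003, -58.2713, 29.3055, 6.9971, 0.007, -0.0001], 'eef_pos': [0.198, 0.6449, 0.2476], 'ee_rot': [3.1399, -0.0002, -0.2979], 'force': [0.436, -0.9547, 0.4728], 'moment': [0.0274, 0.0146, 0.0345], 'width': 0.0880670306892303}
side [[459.79529299   0.         312.35411287]
 [  0.         459.79529299 242.66437739]
 [  0.           0.           1.        ]] [[-0.60606617  0.64247298 -0.46894805  0.91492529]
 [ 0.79541222  0.48820335 -0.35913353  0.32683976]
 [-0.00179158 -0.59066569 -0.80691439  0.8777891 ]
 [ 0.          0.          0.          1.        ]]
top [[493.75570877   0.         314.35435173]
 [  0.         493.75570877 240.19451854]
 [  0.           0.           1.        ]] [[ 0.02717237 -0.98485937  0.17121237  0.30928983]
 [-0.9996015  -0.02808063 -0.0028849   0.02738885]
 [ 0.00764898 -0.17106575 -0.98522992  1.29333226]
 [ 0.          0.          0.          1.        ]]
```

View pics/side0.png

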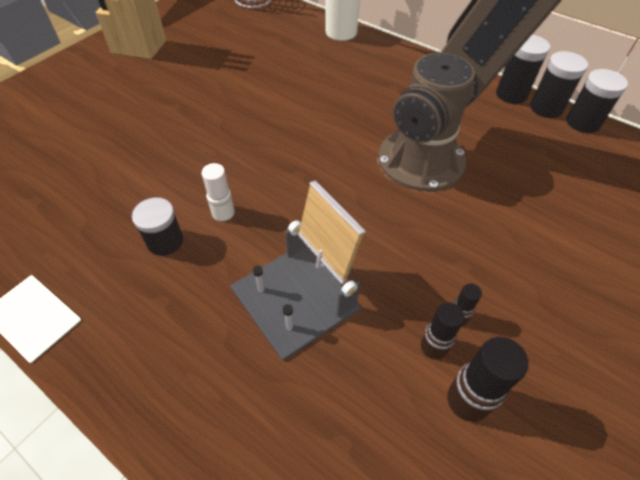

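View pics/top0.png

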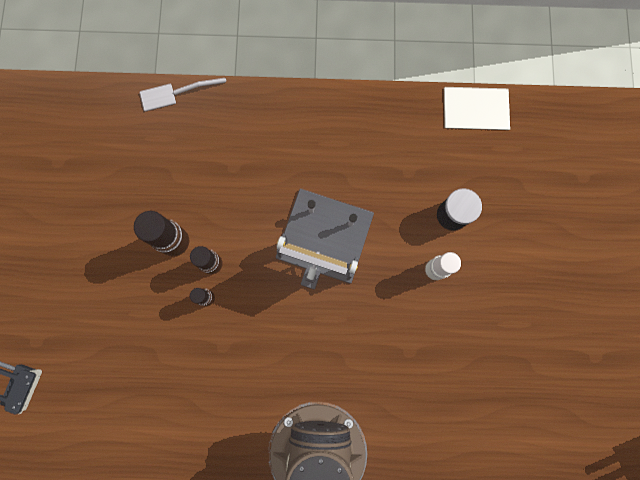

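The side view shows the stand at about (297,305), with the folded flap at (330,230). There are three pepper mills: small (468,303), middle (442,330) and large (488,380). The salt mill is at (217,192) and the canister at (158,227). In the top view the middle mill is at (205,260) and the stand plate spans about (280–373, 190–283). I'll enlarge crops to read these more closely.

Run:
```python
import cv2
s=cv2.imread("pics/side0.png");t=cv2.imread("pics/top0.png")
cv2.imwrite("pics/c1.png",cv2.resize(t[180:300,260:390],None,fx=5,fy=5,interpolation=cv2.INTER_CUBIC)[:600])
cv2.imwrite("pics/c2.png",cv2.resize(s[175:360,220:400],None,fx=3.2,fy=3.2,interpolation=cv2.INTER_CUBIC)[:600])
cv2.imwrite("pics/c3.png",cv2.resize(t[200:310,120:240],None,fx=5,fy=5,interpolation=cv2.INTER_CUBIC))
cv2.imwrite("pics/c4.png",cv2.resize(s[270:430,400:540],None,fx=3.5,fy=3.5,interpolation=cv2.INTER_CUBIC))
```

```text
(no output)
```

View pics/c1.png

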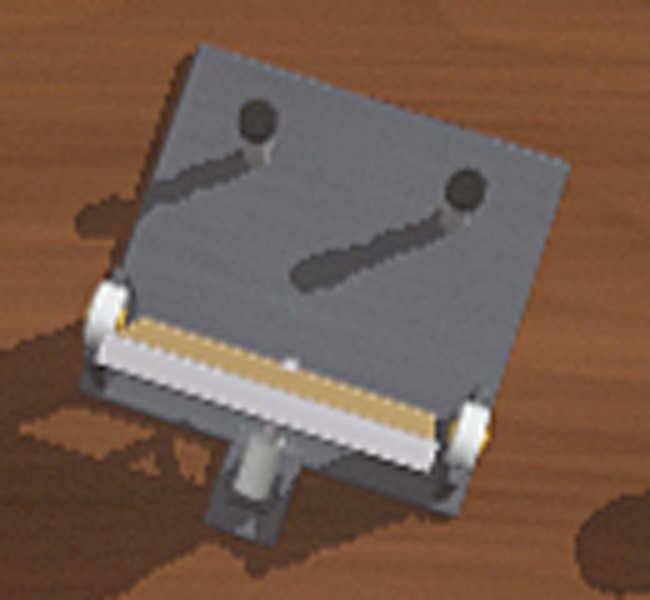

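View pics/c2.png

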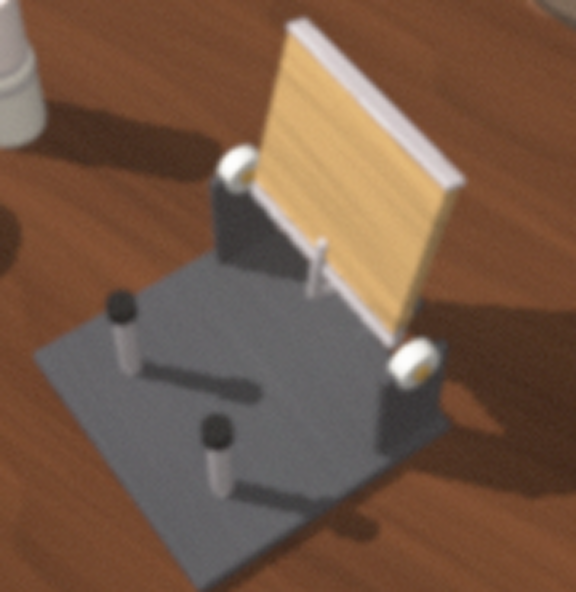

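View pics/c3.png

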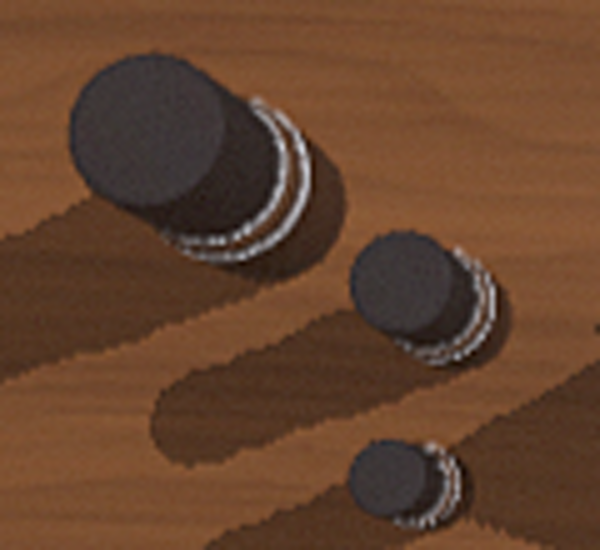

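View pics/c4.png

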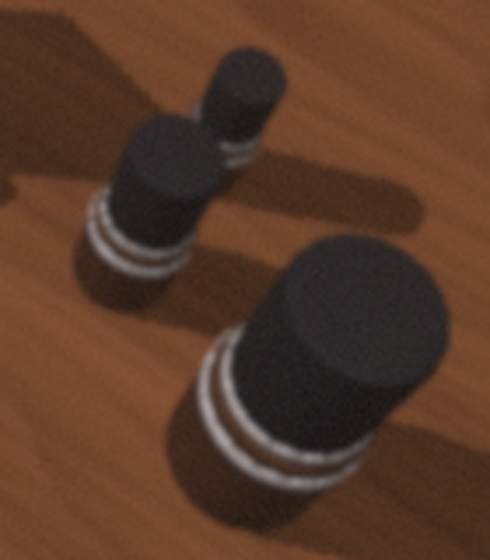

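```bash
cat > h.py <<'E'
from station import *
import numpy as np,cv2
from scipy.optimize import least_squares
from scipy.spatial.transform import Rotation as R
C={n:camera_info(n) for n in("side","top")}
def proj(n,P):
    M=np.linalg.inv(C[n]["world_from_camera"]);P=np.atleast_2d(P)
    c=P@M[:3,:3].T+M[:3,3];u=c@np.array(C[n]["camera_matrix"]).T
    return u[:,:2]/u[:,2:]
def onplane(n,uv,z):
    K=np.array(C[n]["camera_matrix"]);W=np.array(C[n]["world_from_camera"])
    d=W[:3,:3]@np.linalg.solve(K,[uv[0],uv[1],1]);o=W[:3,3]
    return o+d*(z-o[2])/d[2]
def uc(p,f,off): return (np.array(p,float)+.5)/f-.5+np.array(off)
def S2W(p,P):
    return np.atleast_2d(P)@R.from_euler('z',p[2]).as_matrix().T+np.array([p[0],p[1],0])
def F2S(a,P): # flap frame -> stand, a above level
    return np.atleast_2d(P)@R.from_euler('y',-a).as_matrix().T+np.array([-.07,0,.1])
E
python3 - <<'E'
from h import *
T=lambda p:uc(p,5,(260,180)); S=lambda p:uc(p,3.2,(220,175))
st=[("top",(200,45),(.1,.105,.012)),("top",(568,165),(.1,-.105,.012)),("top",(460,512),(-.1,-.105,.012)),("top",(85,385),(-.1,.105,.012)),
("side",(35,355),(.1,-.105,.012)),("side",(203,587),(.1,.105,.012)),("side",(447,428),(-.1,.105,.012))]
fl=[("top",(105,338),(.14,.075,-.006)),("top",(437,440),(.14,-.075,-.006)),("top",(98,360),(.14,.075,.006)),("top",(432,470),(.14,-.075,.006)),
("side",(288,28),(.14,-.075,-.006)),("side",(450,192),(.14,.075,-.006)),("side",(303,18),(.14,-.075,.006)),("side",(465,180),(.14,.075,.006))]
g=lambda n,p:T(p) if n=="top" else S(p)
def res(p,full=False):
    r=[proj(n,S2W(p,P))[0]-g(n,u) for n,u,P in st]+[proj(n,S2W(p,F2S(p[3],P)))[0]-g(n,u) for n,u,P in fl]
    return np.array(r) if full else np.ravel(r)
s=least_squares(res,[.5,0,-.3,1.75],loss='soft_l1');print(s.x);print(res(s.x,True).round(2))
# peppers
P=lambda n,p:uc(p,5,(120,200)) if n=="top" else uc(p,3.5,(400,270))
# cap top centres, middle
for name,t,sd in(("mid",(401,283),(178,157)),("big",(147,132),(368,312)),("small",(390,479),(248,83))):
    def r(x): return np.r_[proj("top",x)[0]-P("top",t),proj("side",x)[0]-P("side",sd)]
    q=least_squares(r,[.4,.2,.145]);print(name,q.x.round(4),q.fun.round(2), onplane("top",P("top",t),.145).round(4),onplane("side",P("side",sd),.145).round(4))
for name,t,sd,z in(("salt",(450,263),(214,173),.145),("can",(463,207),(154,214),.108)):
    print(name,onplane("top",t,z).round(4),onplane("side",sd,z).round(4))
E
```

```text
[ 0.54798138 -0.003753   -0.2920014   1.80696269]
[[-0.34 -1.  ]
 [ 0.81 -0.92]
 [-0.22  0.98]
 [-1.71  1.14]
 [-1.32 -0.29]
 [-0.37  1.6 ]
 [ 1.93 -1.86]
 [ 0.45 -0.65]
 [ 0.06  0.65]
 [ 0.18  0.21]
 [-0.67 -0.08]
 [ 0.07 -0.47]
 [-0.48 -1.15]
 [ 0.32  1.06]
 [-0.18  0.47]]
mid [0.4639 0.2913 0.1413] [ 0.36 -0.11  0.27  0.04] [0.4631 0.2913 0.145 ] [0.4664 0.2911 0.145 ]
big [0.5204 0.3954 0.2044] [ 0.27 -0.06  0.18  0.02] [0.5318 0.4161 0.145 ] [0.4858 0.4012 0.145 ]
small [0.3745 0.2993 0.1007] [ 0.49 -0.14  0.4   0.05] [0.3717 0.2903 0.145 ] [0.4056 0.3002 0.145 ]
salt [ 0.4636 -0.2957  0.145 ] [ 0.4687 -0.2897  0.145 ]
can [ 0.609 -0.341  0.108] [ 0.6145 -0.3369  0.108 ]
```

Request:
move_arm(
  rows=[
    {"delta_pos": [0,0,4],"delta_rot": [0,0,0],"hand": 0},
    {"delta_pos": [0,0,4],"delta_rot": [0,0,0],"hand": 0},
    {"delta_pos": [3,-4,0],"delta_rot": [0,0,0],"hand": 0},
    {"delta_pos": [3,-4,0],"delta_rot": [0,0,0],"hand": 0},
    {"delta_pos": [3,-4,0],"delta_rot": [0,0,0],"hand": 0},
    {"delta_pos": [3,-4,0],"delta_rot": [0,0,0],"hand": 0},
    {"delta_pos": [3,-4,0],"delta_rot": [0,0,0],"hand": 0},
    {"delta_pos": [3,-4,0],"delta_rot": [0,0,0],"hand": 0},
    {"delta_pos": [3,-4,0],"delta_rot": [0,0,0],"hand": 0},
    {"delta_pos": [3,-4,0],"delta_rot": [0,0,0],"hand": 0},
  ],
)

```text
t: 1.1
eef_pos: [0.4387, 0.3234, 0.3285]
ee_rot: [-3.142, 0.0, -0.297]
force: [1.1, 0.0, 0.2]
width: 0.0131
```

Request:
move_arm(
  rows=[
    {"delta_pos": [-0.2,-3.6,0],"delta_rot": [0,0,0],"hand": 0},
    {"delta_pos": [-0.2,-3.6,0],"delta_rot": [0,0,0],"hand": 0},
    {"delta_pos": [-0.2,-3.6,0],"delta_rot": [0,0,0],"hand": 0},
    {"delta_pos": [-0.2,-3.6,0],"delta_rot": [0,0,0],"hand": 0},
    {"delta_pos": [-0.2,-3.6,0],"delta_rot": [0,0,0],"hand": 0},
    {"delta_pos": [-0.2,-3.6,0],"delta_rot": [0,0,0],"hand": 0},
    {"delta_pos": [-0.2,-3.6,0],"delta_rot": [0,0,0],"hand": 0},
    {"delta_pos": [-0.5,-3.6,0],"delta_rot": [0,0,0],"hand": 0},
    {"delta_pos": [0,0,0],"delta_rot": [0,0,0],"hand": 0},
    {"delta_pos": [0,0,0],"delta_rot": [0,0,0],"hand": 0},
  ],
)

```text
t: 2.1
eef_pos: [0.4188, 0.0366, 0.3286]
ee_rot: [-3.141, -0.0, -0.3]
force: [-0.0, -0.8, -0.0]
width: 0.0003
```

Now down behind the flap.

Request:
move_arm(
  rows=[
    {"delta_pos": [0,0,-2],"delta_rot": [0,0,0],"hand": 0},
    {"delta_pos": [0,0,-2],"delta_rot": [0,0,0],"hand": 0},
    {"delta_pos": [0,0,-2],"delta_rot": [0,0,0],"hand": 0},
    {"delta_pos": [0,0,-2],"delta_rot": [0,0,0],"hand": 0},
    {"delta_pos": [0,0,-1.3],"delta_rot": [0,0,0],"hand": 0},
    {"delta_pos": [0,0,0],"delta_rot": [0,0,0],"hand": 0},
    {"delta_pos": [0,0,0],"delta_rot": [0,0,0],"hand": 0},
    {"delta_pos": [0,0,0],"delta_rot": [0,0,0],"hand": 0},
    {"delta_pos": [0,0,0],"delta_rot": [0,0,0],"hand": 0},
    {"delta_pos": [0,0,0],"delta_rot": [0,0,0],"hand": 0},
  ],
)

```text
t: 3.1
eef_pos: [0.4193, 0.0375, 0.2361]
ee_rot: [-3.141, -0.001, -0.298]
force: [0.3, -0.6, -1.1]
width: 0.0002
```

Run:
```python
from h import *
s=get_state();print(s["t"],s["eef_pos"],s["force"])
f=grab_frame("side");cv2.imwrite("pics/s1.png",cv2.resize(f[120:360,200:440],None,fx=2.4,fy=2.4,interpolation=cv2.INTER_CUBIC))
# path plan: TCP rel. for angle list
hx=np.array([.4809,.0164]);d=np.array([np.cos(-.292),np.sin(-.292)])
for a in [1.807,1.57,1.4,1.3,1.2,1.1,1.0,.9,.8,.7,.6]:
    r=.115;x=r*np.cos(a)-.006*np.sin(a)-.0095;z=.1+r*np.sin(a)+.006*np.cos(a)+.022
    print(a,(hx+d*x).round(4),round(z,4), round(x,4))
```

```text
3.1 [0.41930317 0.0374599  0.23611522] [ 0.28154378 -0.56636434 -1.09328737]
1.807 [0.4404 0.0286] 0.2324 -0.0422
1.57 [0.4661 0.0208] 0.237 -0.0154
1.4 [0.4849 0.0152] 0.2363 0.0041
1.3 [0.4957 0.0119] 0.2344 0.0155
1.2 [0.5064 0.0087] 0.2314 0.0266
1.1 [0.5166 0.0057] 0.2272 0.0373
1.0 [0.5265 0.0027] 0.222 0.0476
0.9 [ 5.358e-01 -1.000e-04] 0.2158 0.0573
0.8 [ 0.5444 -0.0027] 0.2087 0.0663
0.7 [ 0.5523 -0.0051] 0.2007 0.0746
0.6 [ 0.5595 -0.0072] 0.1919 0.082
```

View pics/s1.png

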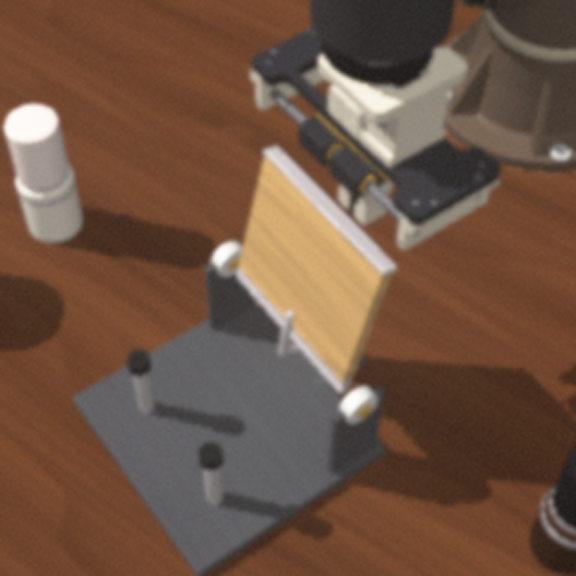

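Request:
move_arm(
  rows=[
    {"delta_pos": [0.48,-0.15,0],"delta_rot": [0,0,0],"hand": 0},
    {"delta_pos": [0.38,-0.12,0],"delta_rot": [0,0,0],"hand": 0},
    {"delta_pos": [0.2,-0.06,0],"delta_rot": [0,0,0],"hand": 0},
    {"delta_pos": [0.2,-0.06,0],"delta_rot": [0,0,0],"hand": 0},
    {"delta_pos": [0.2,-0.06,0],"delta_rot": [0,0,0],"hand": 0},
    {"delta_pos": [0.2,-0.06,0],"delta_rot": [0,0,0],"hand": 0},
    {"delta_pos": [0.2,-0.06,0],"delta_rot": [0,0,0],"hand": 0},
    {"delta_pos": [0.3,-0.09,0],"delta_rot": [0,0,0],"hand": 0},
    {"delta_pos": [0.3,-0.09,0],"delta_rot": [0,0,0],"hand": 0},
    {"delta_pos": [0.3,-0.09,0],"delta_rot": [0,0,0],"hand": 0},
  ],
)

```text
t: 4.15
eef_pos: [0.4455, 0.0288, 0.2357]
ee_rot: [3.141, 0.002, -0.298]
force: [-9.4, 3.7, 7.6]
width: 0.0003
```

Request:
move_arm(
  rows=[
    {"delta_pos": [0.1,-0.03,0.1],"delta_rot": [0,0,0],"hand": 0},
    {"delta_pos": [0.1,-0.03,0.1],"delta_rot": [0,0,0],"hand": 0},
    {"delta_pos": [0.2,-0.06,0.1],"delta_rot": [0,0,0],"hand": 0},
    {"delta_pos": [0.2,-0.06,0.05],"delta_rot": [0,0,0],"hand": 0},
    {"delta_pos": [0.2,-0.06,0.05],"delta_rot": [0,0,0],"hand": 0},
    {"delta_pos": [0.2,-0.06,0],"delta_rot": [0,0,0],"hand": 0},
    {"delta_pos": [0.2,-0.06,0],"delta_rot": [0,0,0],"hand": 0},
    {"delta_pos": [0.2,-0.06,0],"delta_rot": [0,0,0],"hand": 0},
    {"delta_pos": [0.2,-0.06,0],"delta_rot": [0,0,0],"hand": 0},
    {"delta_pos": [0.2,-0.06,0],"delta_rot": [0,0,0],"hand": 0},
  ],
)

```text
t: 5.15
eef_pos: [0.4628, 0.0233, 0.2385]
ee_rot: [3.14, 0.004, -0.298]
force: [-7.2, 3.0, 1.7]
width: 0.0004
```

Request:
move_arm(
  rows=[
    {"delta_pos": [0.3,-0.09,0],"delta_rot": [0,0,0],"hand": 0},
    {"delta_pos": [0.3,-0.09,0],"delta_rot": [0,0,0],"hand": 0},
    {"delta_pos": [0.3,-0.09,0],"delta_rot": [0,0,0],"hand": 0},
    {"delta_pos": [0.3,-0.09,0],"delta_rot": [0,0,0],"hand": 0},
    {"delta_pos": [0.3,-0.09,-0.02],"delta_rot": [0,0,0],"hand": 0},
    {"delta_pos": [0.3,-0.09,-0.04],"delta_rot": [0,0,0],"hand": 0},
    {"delta_pos": [0.3,-0.09,-0.05],"delta_rot": [0,0,0],"hand": 0},
    {"delta_pos": [0.3,-0.09,-0.05],"delta_rot": [0,0,0],"hand": 0},
    {"delta_pos": [0.3,-0.09,-0.06],"delta_rot": [0,0,0],"hand": 0},
    {"delta_pos": [0.3,-0.09,-0.06],"delta_rot": [0,0,0],"hand": 0},
  ],
)

```text
t: 6.15
eef_pos: [0.4935, 0.0143, 0.2366]
ee_rot: [3.141, 0.002, -0.298]
force: [-6.9, 2.0, 4.8]
width: 0.0005
```

Request:
move_arm(
  rows=[
    {"delta_pos": [0.33,-0.1,-0.08],"delta_rot": [0,0,0],"hand": 0},
    {"delta_pos": [0.33,-0.1,-0.09],"delta_rot": [0,0,0],"hand": 0},
    {"delta_pos": [0.33,-0.1,-0.1],"delta_rot": [0,0,0],"hand": 0},
    {"delta_pos": [0.33,-0.1,-0.12],"delta_rot": [0,0,0],"hand": 0},
    {"delta_pos": [0.33,-0.1,-0.13],"delta_rot": [0,0,0],"hand": 0},
    {"delta_pos": [0.33,-0.1,-0.14],"delta_rot": [0,0,0],"hand": 0},
    {"delta_pos": [0.33,-0.1,-0.15],"delta_rot": [0,0,0],"hand": 0},
    {"delta_pos": [0.33,-0.1,-0.16],"delta_rot": [0,0,0],"hand": 0},
    {"delta_pos": [0.33,-0.1,-0.18],"delta_rot": [0,0,0],"hand": 0},
    {"delta_pos": [0.33,-0.1,-0.2],"delta_rot": [0,0,0],"hand": 0},
  ],
)

```text
t: 7.15
eef_pos: [0.5282, 0.0043, 0.2232]
ee_rot: [3.142, -0.001, -0.298]
force: [-1.4, 0.2, 3.6]
width: 0.0001
```

Request:
move_arm(
  rows=[
    {"delta_pos": [0.27,-0.08,-0.17],"delta_rot": [0,0,0],"hand": 0},
    {"delta_pos": [0.27,-0.08,-0.18],"delta_rot": [0,0,0],"hand": 0},
    {"delta_pos": [0.27,-0.08,-0.19],"delta_rot": [0,0,0],"hand": 0},
    {"delta_pos": [0.27,-0.08,-0.2],"delta_rot": [0,0,0],"hand": 0},
    {"delta_pos": [0.27,-0.08,-0.2],"delta_rot": [0,0,0],"hand": 0},
    {"delta_pos": [0.25,-0.07,-0.2],"delta_rot": [0,0,0],"hand": 0},
    {"delta_pos": [0.25,-0.07,-0.2],"delta_rot": [0,0,0],"hand": 0},
    {"delta_pos": [0.25,-0.07,-0.2],"delta_rot": [0,0,0],"hand": 0},
    {"delta_pos": [0,0,0],"delta_rot": [0,0,0],"hand": 0},
    {"delta_pos": [0,0,0],"delta_rot": [0,0,0],"hand": 0},
  ],
)

```text
t: 8.15
eef_pos: [0.5487, -0.0016, 0.2078]
ee_rot: [3.142, 0.0, -0.298]
force: [-0.6, 0.7, -0.3]
width: 0.0004
```

Run:
```python
from h import *
f=grab_frame("side");cv2.imwrite("pics/s2.png",cv2.resize(f[120:360,200:440],None,fx=2.4,fy=2.4,interpolation=cv2.INTER_CUBIC))
```

```text
(no output)
```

View pics/s2.png

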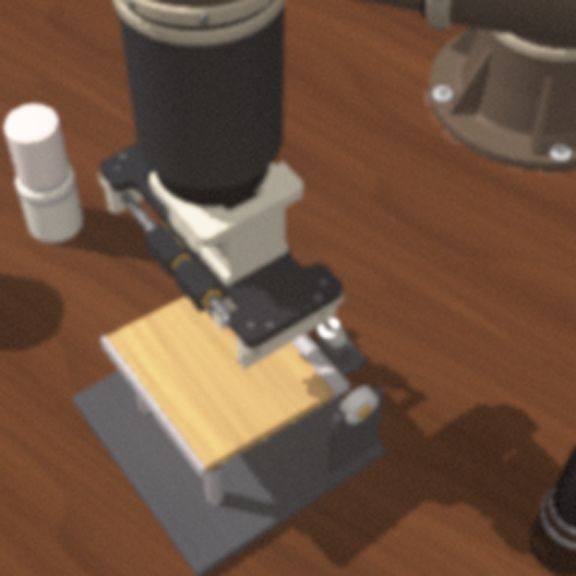

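Request:
move_arm(
  rows=[
    {"delta_pos": [1.1,-0.4,0],"delta_rot": [0,0,0],"hand": 0},
    {"delta_pos": [1.1,-0.4,0],"delta_rot": [0,0,0],"hand": 0},
    {"delta_pos": [1.0,-0.4,0],"delta_rot": [0,0,0],"hand": 0},
    {"delta_pos": [1.0,-0.3,-1],"delta_rot": [0,0,0],"hand": 0},
    {"delta_pos": [0,0,-1],"delta_rot": [0,0,0],"hand": 0},
    {"delta_pos": [0,0,-1],"delta_rot": [0,0,0],"hand": 0},
    {"delta_pos": [0,0,-1],"delta_rot": [0,0,0],"hand": 0},
    {"delta_pos": [0,0,-0.4],"delta_rot": [0,0,0],"hand": 0},
    {"delta_pos": [0,0,0],"delta_rot": [0,0,0],"hand": 0},
    {"delta_pos": [0,0,0],"delta_rot": [0,0,0],"hand": 0},
  ],
)

```text
t: 9.2
eef_pos: [0.5908, -0.0165, 0.1642]
ee_rot: [-3.142, -0.0, -0.297]
force: [-0.4, -0.3, 0.2]
width: 0.0005
```

Run:
```python
from h import *
s=get_state();print(s["t"],s["eef_pos"],s["force"])
f=grab_frame("top");cv2.imwrite("pics/t2.png",cv2.resize(f[150:330,230:420],None,fx=3.2,fy=3.2,interpolation=cv2.INTER_CUBIC))
f=grab_frame("side");cv2.imwrite("pics/s3.png",cv2.resize(f[120:360,200:440],None,fx=2.4,fy=2.4,interpolation=cv2.INTER_CUBIC))
print(get_state()["force"])
```

```text
9.2 [ 0.59076284 -0.01652129  0.16419097] [-0.38374525 -0.26136468  0.18347258]
[0.30152851 0.24895307 0.42863532]
```

View pics/s3.png

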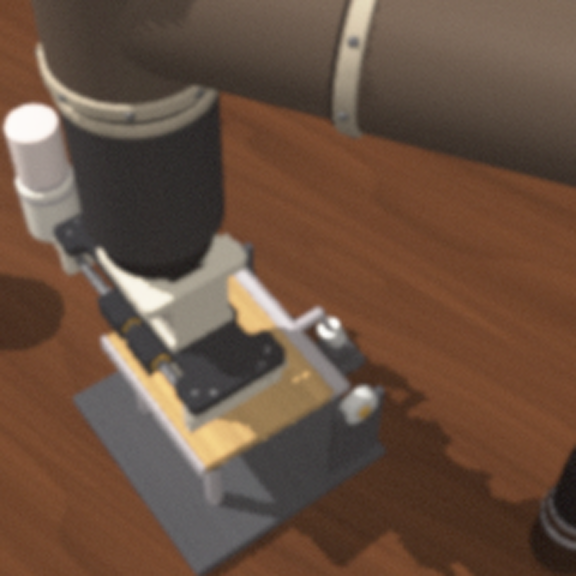

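Request:
move_arm(
  rows=[
    {"delta_pos": [0,0,-0.3],"delta_rot": [0,0,0],"hand": 0},
    {"delta_pos": [0,0,-0.3],"delta_rot": [0,0,0],"hand": 0},
    {"delta_pos": [0,0,-0.2],"delta_rot": [0,0,0],"hand": 0},
    {"delta_pos": [0,0,-0.1],"delta_rot": [0,0,0],"hand": 0},
    {"delta_pos": [0,0,-0.1],"delta_rot": [0,0,0],"hand": 0},
    {"delta_pos": [0,0,-0.1],"delta_rot": [0,0,0],"hand": 0},
    {"delta_pos": [0,0,-0.1],"delta_rot": [0,0,0],"hand": 0},
    {"delta_pos": [0,0,-0.1],"delta_rot": [0,0,0],"hand": 0},
    {"delta_pos": [0,0,-0.1],"delta_rot": [0,0,0],"hand": 0},
    {"delta_pos": [0,0,-0.1],"delta_rot": [0,0,0],"hand": 0},
  ],
)

```text
t: 10.3
eef_pos: [0.5907, -0.0166, 0.1488]
ee_rot: [3.142, -0.0, -0.298]
force: [-0.4, -0.1, -0.7]
width: 0.0002
```

Run:
```python
from h import *
p=[.548,-.0038,-.292]
U=[uc(q,2.4,(200,120)) for q in((105,335),(212,466))]
for a in (0,.03,.06,.09,.12,.15,.2):
    pr=proj("side",S2W(p,F2S(a,[(.14,-.075,.006),(.14,.075,.006)])));print(a,pr.round(1).tolist())
print(U)
f=cv2.imread("pics/s2.png");cv2.imwrite("pics/s2b.png",cv2.resize(f[270:500,60:300],None,fx=2.5,fy=2.5,interpolation=cv2.INTER_CUBIC))
```

```text
0 [[242.8, 264.0], [284.4, 318.6]]
0.03 [[242.7, 262.8], [284.4, 317.5]]
0.06 [[242.6, 261.6], [284.5, 316.3]]
0.09 [[242.5, 260.3], [284.6, 315.1]]
0.12 [[242.5, 258.9], [284.7, 313.9]]
0.15 [[242.6, 257.6], [285.0, 312.6]]
0.2 [[242.8, 255.3], [285.5, 310.4]]
[array([243.45833333, 259.29166667]), array([288.04166667, 313.875     ])]
```

View pics/s2b.png

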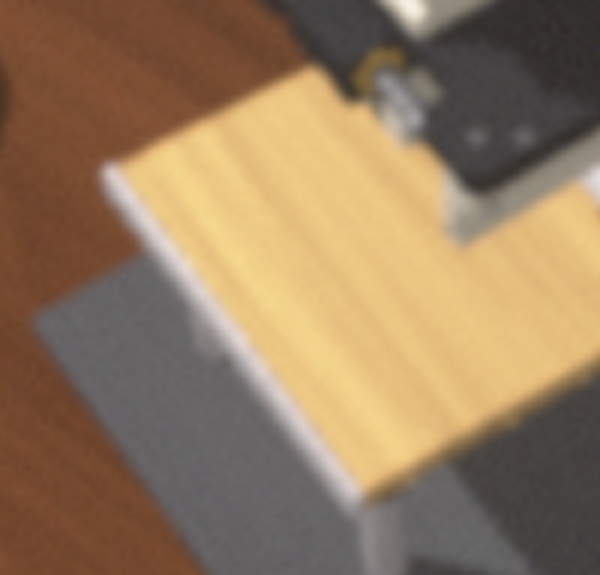

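Request:
move_arm(
  rows=[
    {"delta_pos": [0,0,-0.07],"delta_rot": [0,0,0],"hand": 0},
    {"delta_pos": [0,0,-0.07],"delta_rot": [0,0,0],"hand": 0},
    {"delta_pos": [0,0,-0.06],"delta_rot": [0,0,0],"hand": 0},
    {"delta_pos": [0,0,-0.05],"delta_rot": [0,0,0],"hand": 0},
    {"delta_pos": [0,0,-0.05],"delta_rot": [0,0,0],"hand": 0},
    {"delta_pos": [0,0,-0.05],"delta_rot": [0,0,0],"hand": 0},
    {"delta_pos": [0,0,-0.05],"delta_rot": [0,0,0],"hand": 0},
    {"delta_pos": [0,0,-0.05],"delta_rot": [0,0,0],"hand": 0},
    {"delta_pos": [0,0,-0.05],"delta_rot": [0,0,0],"hand": 0},
    {"delta_pos": [0,0,0],"delta_rot": [0,0,0],"hand": 0},
  ],
)

```text
t: 11.3
eef_pos: [0.5906, -0.0167, 0.1438]
ee_rot: [3.142, 0.0, -0.298]
force: [0.5, 1.0, 1.0]
width: 0.0004
```

Request:
move_arm(
  rows=[
    {"delta_pos": [0,0,-0.04],"delta_rot": [0,0,0],"hand": 0},
    {"delta_pos": [0,0,-0.04],"delta_rot": [0,0,0],"hand": 0},
    {"delta_pos": [0,0,-0.04],"delta_rot": [0,0,0],"hand": 0},
    {"delta_pos": [0,0,-0.04],"delta_rot": [0,0,0],"hand": 0},
    {"delta_pos": [0,0,-0.04],"delta_rot": [0,0,0],"hand": 0},
    {"delta_pos": [0,0,-0.04],"delta_rot": [0,0,0],"hand": 0},
    {"delta_pos": [0,0,-0.04],"delta_rot": [0,0,0],"hand": 0},
    {"delta_pos": [0,0,-0.04],"delta_rot": [0,0,0],"hand": 0},
    {"delta_pos": [0,0,-0.04],"delta_rot": [0,0,0],"hand": 0},
    {"delta_pos": [0,0,0],"delta_rot": [0,0,0],"hand": 0},
  ],
)

```text
t: 12.3
eef_pos: [0.5907, -0.0166, 0.1402]
ee_rot: [3.142, 0.0, -0.298]
force: [0.1, -1.0, 0.4]
width: 0.0006
```

Request:
move_arm(
  rows=[
    {"delta_pos": [0,0,-0.03],"delta_rot": [0,0,0],"hand": 0},
    {"delta_pos": [0,0,-0.03],"delta_rot": [0,0,0],"hand": 0},
    {"delta_pos": [0,0,-0.03],"delta_rot": [0,0,0],"hand": 0},
    {"delta_pos": [0,0,-0.03],"delta_rot": [0,0,0],"hand": 0},
    {"delta_pos": [0,0,-0.03],"delta_rot": [0,0,0],"hand": 0},
    {"delta_pos": [0,0,-0.03],"delta_rot": [0,0,0],"hand": 0},
    {"delta_pos": [0,0,-0.03],"delta_rot": [0,0,0],"hand": 0},
    {"delta_pos": [0,0,-0.03],"delta_rot": [0,0,0],"hand": 0},
    {"delta_pos": [0,0,-0.03],"delta_rot": [0,0,0],"hand": 0},
    {"delta_pos": [0,0,0],"delta_rot": [0,0,0],"hand": 0},
  ],
)

```text
t: 13.3
eef_pos: [0.5908, -0.0166, 0.1378]
ee_rot: [-3.141, -0.0, -0.298]
force: [-1.2, -0.9, 4.6]
width: 0.0003
```

Request:
move_arm(
  rows=[
    {"delta_pos": [0,0,-0.02],"delta_rot": [0,0,0],"hand": 0},
    {"delta_pos": [0,0,-0.02],"delta_rot": [0,0,0],"hand": 0},
    {"delta_pos": [0,0,-0.02],"delta_rot": [0,0,0],"hand": 0},
    {"delta_pos": [0,0,-0.02],"delta_rot": [0,0,0],"hand": 0},
    {"delta_pos": [0,0,-0.02],"delta_rot": [0,0,0],"hand": 0},
    {"delta_pos": [0,0,-0.02],"delta_rot": [0,0,0],"hand": 0},
    {"delta_pos": [0,0,-0.02],"delta_rot": [0,0,0],"hand": 0},
    {"delta_pos": [0,0,0],"delta_rot": [0,0,0],"hand": 0},
    {"delta_pos": [0,0,0],"delta_rot": [0,0,0],"hand": 0},
    {"delta_pos": [0,0,0],"delta_rot": [0,0,0],"hand": 0},
  ],
)

```text
t: 14.3
eef_pos: [0.5909, -0.0166, 0.1362]
ee_rot: [-3.141, -0.0, -0.298]
force: [1.2, -0.5, 3.5]
width: 0.0006
```

Request:
move_arm(
  rows=[
    {"delta_pos": [0,0,-0.02],"delta_rot": [0,0,0],"hand": 0},
    {"delta_pos": [0,0,-0.02],"delta_rot": [0,0,0],"hand": 0},
    {"delta_pos": [0,0,-0.02],"delta_rot": [0,0,0],"hand": 0},
    {"delta_pos": [0,0,-0.02],"delta_rot": [0,0,0],"hand": 0},
    {"delta_pos": [0,0,-0.01],"delta_rot": [0,0,0],"hand": 0},
    {"delta_pos": [0,0,-0.01],"delta_rot": [0,0,0],"hand": 0},
    {"delta_pos": [0,0,-0.01],"delta_rot": [0,0,0],"hand": 0},
    {"delta_pos": [0,0,0],"delta_rot": [0,0,0],"hand": 0},
    {"delta_pos": [0,0,0],"delta_rot": [0,0,0],"hand": 0},
    {"delta_pos": [0,0,0],"delta_rot": [0,0,0],"hand": 0},
  ],
)

```text
t: 15.3
eef_pos: [0.5909, -0.0166, 0.1352]
ee_rot: [-3.141, -0.0, -0.298]
force: [2.3, -0.8, 4.7]
width: 0.0004
```

Run:
```python
from h import *
s=get_state();print(s["t"],s["eef_pos"],s["force"])
for i in range(2):
    f=grab_frame("side");s=get_state();print(s["t"],s["eef_pos"][2],s["force"])
cv2.imwrite("pics/s4.png",cv2.resize(f[230:350,220:340],None,fx=4.8,fy=4.8,interpolation=cv2.INTER_CUBIC))
```

```text
15.3 [ 0.59086975 -0.01662918  0.13516224] [ 2.29135814 -0.78949827  4.69639283]
15.35 0.13517490163691254 [ 2.53988082 -1.19035312  4.22667394]
15.4 0.1351553058588886 [ 3.97179918 -1.07489435  4.36908725]
```

View pics/s4.png

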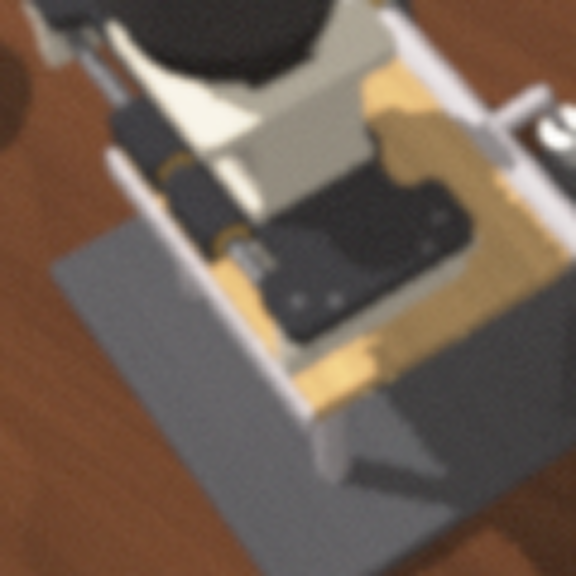

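Request:
move_arm(
  rows=[
    {"delta_pos": [0.02,0,-0.02],"delta_rot": [0,0,0],"hand": 0},
    {"delta_pos": [0.02,0,-0.02],"delta_rot": [0,0,0],"hand": 0},
    {"delta_pos": [0.01,0,-0.02],"delta_rot": [0,0,0],"hand": 0},
    {"delta_pos": [0,0,-0.02],"delta_rot": [0,0,0],"hand": 0},
    {"delta_pos": [0,0,-0.02],"delta_rot": [0,0,0],"hand": 0},
    {"delta_pos": [0,0,-0.01],"delta_rot": [0,0,0],"hand": 0},
    {"delta_pos": [0,0,-0.01],"delta_rot": [0,0,0],"hand": 0},
    {"delta_pos": [0,0,0],"delta_rot": [0,0,0],"hand": 0},
    {"delta_pos": [0,0,0],"delta_rot": [0,0,0],"hand": 0},
    {"delta_pos": [0,0,0],"delta_rot": [0,0,0],"hand": 0},
  ],
)

```text
t: 16.4
eef_pos: [0.5911, -0.0166, 0.1338]
ee_rot: [3.142, 0.0, -0.298]
force: [1.6, -0.4, 4.1]
width: 0.0006
```

Request:
move_arm(
  rows=[
    {"delta_pos": [0.01,0,-0.02],"delta_rot": [0,0,0],"hand": 0},
    {"delta_pos": [0.01,0,-0.02],"delta_rot": [0,0,0],"hand": 0},
    {"delta_pos": [0.01,0,-0.02],"delta_rot": [0,0,0],"hand": 0},
    {"delta_pos": [0,0,-0.02],"delta_rot": [0,0,0],"hand": 0},
    {"delta_pos": [0,0,-0.02],"delta_rot": [0,0,0],"hand": 0},
    {"delta_pos": [0,0,-0.01],"delta_rot": [0,0,0],"hand": 0},
    {"delta_pos": [0,0,-0.01],"delta_rot": [0,0,0],"hand": 0},
    {"delta_pos": [0,0,0],"delta_rot": [0,0,0],"hand": 0},
    {"delta_pos": [0,0,0],"delta_rot": [0,0,0],"hand": 0},
    {"delta_pos": [0,0,0],"delta_rot": [0,0,0],"hand": 0},
  ],
)

```text
t: 17.4
eef_pos: [0.5913, -0.0166, 0.1326]
ee_rot: [3.141, 0.0, -0.298]
force: [-0.2, -0.4, 4.2]
width: 0.0007
```

Request:
move_arm(
  rows=[
    {"delta_pos": [0.01,0,-0.02],"delta_rot": [0,0,0],"hand": 0},
    {"delta_pos": [0,0,-0.02],"delta_rot": [0,0,0],"hand": 0},
    {"delta_pos": [0,0,-0.02],"delta_rot": [0,0,0],"hand": 0},
    {"delta_pos": [0,0,-0.02],"delta_rot": [0,0,0],"hand": 0},
    {"delta_pos": [0,0,-0.02],"delta_rot": [0,0,0],"hand": 0},
    {"delta_pos": [0,0,-0.01],"delta_rot": [0,0,0],"hand": 0},
    {"delta_pos": [0,0,-0.01],"delta_rot": [0,0,0],"hand": 0},
    {"delta_pos": [0,0,0],"delta_rot": [0,0,0],"hand": 0},
    {"delta_pos": [0,0,0],"delta_rot": [0,0,0],"hand": 0},
    {"delta_pos": [0,0,0],"delta_rot": [0,0,0],"hand": 0},
  ],
)

```text
t: 18.4
eef_pos: [0.5915, -0.0167, 0.1314]
ee_rot: [3.142, 0.0, -0.298]
force: [-1.5, 0.3, 4.6]
width: 0.0003
```

Request:
move_arm(
  rows=[
    {"delta_pos": [0,0,-0.02],"delta_rot": [0,0,0],"hand": 0},
    {"delta_pos": [0,0,-0.02],"delta_rot": [0,0,0],"hand": 0},
    {"delta_pos": [0,0,-0.02],"delta_rot": [0,0,0],"hand": 0},
    {"delta_pos": [0,0,-0.02],"delta_rot": [0,0,0],"hand": 0},
    {"delta_pos": [0,0,-0.02],"delta_rot": [0,0,0],"hand": 0},
    {"delta_pos": [0,0,-0.01],"delta_rot": [0,0,0],"hand": 0},
    {"delta_pos": [0,0,-0.01],"delta_rot": [0,0,0],"hand": 0},
    {"delta_pos": [0,0,0],"delta_rot": [0,0,0],"hand": 0},
    {"delta_pos": [0,0,0],"delta_rot": [0,0,0],"hand": 0},
    {"delta_pos": [0,0,0],"delta_rot": [0,0,0],"hand": 0},
  ],
)

```text
t: 19.4
eef_pos: [0.5915, -0.0166, 0.1303]
ee_rot: [3.142, 0.0, -0.298]
force: [-2.2, -0.1, 4.4]
width: 0.0003
```

Request:
move_arm(
  rows=[
    {"delta_pos": [-0.01,0,-0.02],"delta_rot": [0,0,0],"hand": 0},
    {"delta_pos": [0,0,-0.02],"delta_rot": [0,0,0],"hand": 0},
    {"delta_pos": [0,0,-0.02],"delta_rot": [0,0,0],"hand": 0},
    {"delta_pos": [0,0,-0.02],"delta_rot": [0,0,0],"hand": 0},
    {"delta_pos": [0,0,-0.02],"delta_rot": [0,0,0],"hand": 0},
    {"delta_pos": [0,0,-0.01],"delta_rot": [0,0,0],"hand": 0},
    {"delta_pos": [0,0,-0.01],"delta_rot": [0,0,0],"hand": 0},
    {"delta_pos": [0,0,0],"delta_rot": [0,0,0],"hand": 0},
    {"delta_pos": [0,0,0],"delta_rot": [0,0,0],"hand": 0},
    {"delta_pos": [0,0,0],"delta_rot": [0,0,0],"hand": 0},
  ],
)

```text
t: 20.4
eef_pos: [0.5916, -0.0167, 0.1295]
ee_rot: [-3.142, -0.0, -0.298]
force: [-2.0, 0.4, 8.1]
width: 0.0004
```

Request:
move_arm(
  rows=[
    {"delta_pos": [-0.01,0,-0.01],"delta_rot": [0,0,0],"hand": 0},
    {"delta_pos": [0,0,-0.01],"delta_rot": [0,0,0],"hand": 0},
    {"delta_pos": [0,0,-0.01],"delta_rot": [0,0,0],"hand": 0},
    {"delta_pos": [0,0,-0.01],"delta_rot": [0,0,0],"hand": 0},
    {"delta_pos": [0,0,0],"delta_rot": [0,0,0],"hand": 0},
    {"delta_pos": [0,0,0],"delta_rot": [0,0,0],"hand": 0},
    {"delta_pos": [0,0,0],"delta_rot": [0,0,0],"hand": 0},
    {"delta_pos": [0,0,0],"delta_rot": [0,0,0],"hand": 0},
    {"delta_pos": [0,0,0],"delta_rot": [0,0,0],"hand": 0},
    {"delta_pos": [0,0,0],"delta_rot": [0,0,0],"hand": 0},
  ],
)

```text
t: 21.4
eef_pos: [0.5916, -0.0167, 0.1293]
ee_rot: [-3.141, -0.001, -0.298]
force: [-3.2, 0.2, 8.1]
width: 0.0004
```

Request:
move_arm(
  rows=[
    {"delta_pos": [-0.01,0,-0.01],"delta_rot": [0,0,0],"hand": 0},
    {"delta_pos": [-0.01,0,-0.01],"delta_rot": [0,0,0],"hand": 0},
    {"delta_pos": [0,0,-0.01],"delta_rot": [0,0,0],"hand": 0},
    {"delta_pos": [0,0,-0.01],"delta_rot": [0,0,0],"hand": 0},
    {"delta_pos": [0,0,0],"delta_rot": [0,0,0],"hand": 0},
    {"delta_pos": [0,0,0],"delta_rot": [0,0,0],"hand": 0},
    {"delta_pos": [0,0,0],"delta_rot": [0,0,0],"hand": 0},
    {"delta_pos": [0,0,0],"delta_rot": [0,0,0],"hand": 0},
    {"delta_pos": [0,0,0],"delta_rot": [0,0,0],"hand": 0},
    {"delta_pos": [0,0,0],"delta_rot": [0,0,0],"hand": 0},
  ],
)

```text
t: 22.4
eef_pos: [0.5916, -0.0166, 0.1291]
ee_rot: [-3.141, -0.001, -0.297]
force: [-2.9, 0.5, 10.1]
width: 0.0003
```

Request:
move_arm(
  rows=[
    {"delta_pos": [-0.01,0,-0.01],"delta_rot": [0,0,0],"hand": 0},
    {"delta_pos": [-0.01,0,-0.01],"delta_rot": [0,0,0],"hand": 0},
    {"delta_pos": [0,0,-0.01],"delta_rot": [0,0,0],"hand": 0},
    {"delta_pos": [0,0,-0.01],"delta_rot": [0,0,0],"hand": 0},
    {"delta_pos": [0,0,-0.01],"delta_rot": [0,0,0],"hand": 0},
    {"delta_pos": [0,0,-0.01],"delta_rot": [0,0,0],"hand": 0},
    {"delta_pos": [0,0,-0.01],"delta_rot": [0,0,0],"hand": 0},
    {"delta_pos": [0,0,0],"delta_rot": [0,0,0],"hand": 0},
    {"delta_pos": [0,0,0],"delta_rot": [0,0,0],"hand": 0},
    {"delta_pos": [0,0,0],"delta_rot": [0,0,0],"hand": 0},
  ],
)

```text
t: 23.4
eef_pos: [0.5916, -0.0166, 0.1287]
ee_rot: [-3.141, -0.002, -0.297]
force: [-2.4, 0.2, 10.9]
width: 0.0008
```

Request:
move_arm(
  rows=[
    {"delta_pos": [0,0,-0.01],"delta_rot": [0,0,0],"hand": 0},
    {"delta_pos": [0,0,-0.01],"delta_rot": [0,0,0],"hand": 0},
    {"delta_pos": [0,0,-0.01],"delta_rot": [0,0,0],"hand": 0},
    {"delta_pos": [0,0,-0.01],"delta_rot": [0,0,0],"hand": 0},
    {"delta_pos": [0,0,-0.01],"delta_rot": [0,0,0],"hand": 0},
    {"delta_pos": [0,0,-0.01],"delta_rot": [0,0,0],"hand": 0},
    {"delta_pos": [0,0,0],"delta_rot": [0,0,0],"hand": 0},
    {"delta_pos": [0,0,0],"delta_rot": [0,0,0],"hand": 0},
    {"delta_pos": [0,0,0],"delta_rot": [0,0,0],"hand": 0},
    {"delta_pos": [0,0,0],"delta_rot": [0,0,0],"hand": 0},
  ],
)

```text
t: 24.4
eef_pos: [0.5916, -0.0166, 0.1283]
ee_rot: [-3.141, -0.002, -0.297]
force: [-2.7, 0.4, 12.2]
width: 0.0006
```

Request:
move_arm(
  rows=[
    {"delta_pos": [0,0,-0.01],"delta_rot": [0,0,0],"hand": 0},
    {"delta_pos": [0,0,-0.01],"delta_rot": [0,0,0],"hand": 0},
    {"delta_pos": [0,0,-0.01],"delta_rot": [0,0,0],"hand": 0},
    {"delta_pos": [0,0,-0.01],"delta_rot": [0,0,0],"hand": 0},
    {"delta_pos": [0,0,-0.01],"delta_rot": [0,0,0],"hand": 0},
    {"delta_pos": [0,0,-0.01],"delta_rot": [0,0,0],"hand": 0},
    {"delta_pos": [0,0,-0.01],"delta_rot": [0,0,0],"hand": 0},
    {"delta_pos": [0,0,0],"delta_rot": [0,0,0],"hand": 0},
    {"delta_pos": [0,0,0],"delta_rot": [0,0,0],"hand": 0},
    {"delta_pos": [0,0,0],"delta_rot": [0,0,0],"hand": 0},
  ],
)

```text
t: 25.4
eef_pos: [0.5917, -0.0166, 0.1278]
ee_rot: [-3.141, -0.002, -0.297]
force: [-3.9, 0.3, 13.9]
width: 0.0002
```

Run:
```python
from h import *
s=get_state();print(s["t"],s["eef_pos"],s["force"])
for i in range(2):
    f=grab_frame("side");s=get_state();print(s["t"],s["eef_pos"][2],s["force"])
```

```text
25.4 [ 0.59168862 -0.01664029  0.12784881] [-3.90345943  0.34118885 13.91192172]
25.45 0.12783311574389616 [-3.9487874   0.38816592 14.19424163]
25.5 0.1278359679483334 [-3.29475156 -0.26810123 14.85820286]
```

Request:
move_arm(
  rows=[
    {"delta_pos": [0,0,-0.01],"delta_rot": [0,0,0],"hand": 0},
    {"delta_pos": [0,0,-0.01],"delta_rot": [0,0,0],"hand": 0},
    {"delta_pos": [0,0,-0.01],"delta_rot": [0,0,0],"hand": 0},
    {"delta_pos": [0,0,0],"delta_rot": [0,0,0],"hand": 0},
    {"delta_pos": [0,0,0],"delta_rot": [0,0,0],"hand": 0},
    {"delta_pos": [0,0,0],"delta_rot": [0,0,0],"hand": 0},
    {"delta_pos": [0,0,0],"delta_rot": [0,0,0],"hand": 0},
    {"delta_pos": [0,0,0],"delta_rot": [0,0,0],"hand": 0},
    {"delta_pos": [0,0,0],"delta_rot": [0,0,0],"hand": 0},
    {"delta_pos": [0,0,0],"delta_rot": [0,0,0],"hand": 0},
  ],
)

```text
t: 26.5
eef_pos: [0.5917, -0.0166, 0.1276]
ee_rot: [-3.141, -0.002, -0.297]
force: [-3.9, -0.3, 15.0]
width: -0.0
```

Run:
```python
from h import *
s=get_state();print(s["t"],s["eef_pos"],s["force"])
for i in range(6):
    f=grab_frame("side");s=get_state();print(s["t"],s["eef_pos"][2],s["force"])
```

```text
26.5 [ 0.59169887 -0.01663508  0.12764272] [-3.93298889 -0.31911485 14.98226437]
26.55 0.12764110536409995 [-3.65525921  1.22028165 15.01629322]
26.6 0.12764660617735824 [-3.88786315 -0.71716905 16.14538106]
26.65 0.12761325360217962 [-4.36161775  0.68502788 15.69500925]
26.7 0.1276263664896737 [-4.06294972 -0.15167649 15.00399989]
26.75 0.12763916230170902 [-4.21681128  0.113679   15.72988425]
26.8 0.12765782615191879 [-4.25600049  0.07979417 15.16063617]
```

Request:
move_arm(
  rows=[
    {"delta_pos": [0,0,0.2],"delta_rot": [0,0,0],"hand": 0},
    {"delta_pos": [0,0,0.6],"delta_rot": [0,0,0],"hand": 0},
    {"delta_pos": [0,0,3],"delta_rot": [0,0,0],"hand": 0},
    {"delta_pos": [0,0,4.5],"delta_rot": [0,0,0],"hand": 8.7},
    {"delta_pos": [0,0,4.5],"delta_rot": [0,0,0],"hand": 8.7},
    {"delta_pos": [0,0,4.5],"delta_rot": [0,0,0],"hand": 8.7},
    {"delta_pos": [-1.28,3.08,0],"delta_rot": [0,0,7.75],"hand": 8.7},
    {"delta_pos": [-1.28,3.08,0],"delta_rot": [0,0,7.75],"hand": 8.7},
    {"delta_pos": [-1.28,3.08,0],"delta_rot": [0,0,7.75],"hand": 8.7},
    {"delta_pos": [-1.28,3.08,0],"delta_rot": [0,0,7.75],"hand": 8.7},
  ],
)

```text
t: 27.8
eef_pos: [0.5389, 0.1077, 0.2985]
ee_rot: [-3.141, 0.0, 0.248]
force: [-0.3, 0.3, -0.5]
width: 0.0508
```

Run:
```python
from h import *
s=get_state();print(s["t"],s["q"],s["eef_pos"],s["ee_rot"],s["force"])
f=grab_frame("side");cv2.imwrite("pics/s5.png",f)
```

```text
27.8 [ 5.53264242e-01  1.22760573e-01 -1.86667728e-01 -6.01845374e-04
 -1.26163832e+00  1.26601776e+00] [0.53894742 0.10766562 0.29854895] [-3.14112694e+00  4.29911230e-04  2.48302580e-01] [-0.30372582  0.26502017 -0.48772599]
```

View pics/s5.png

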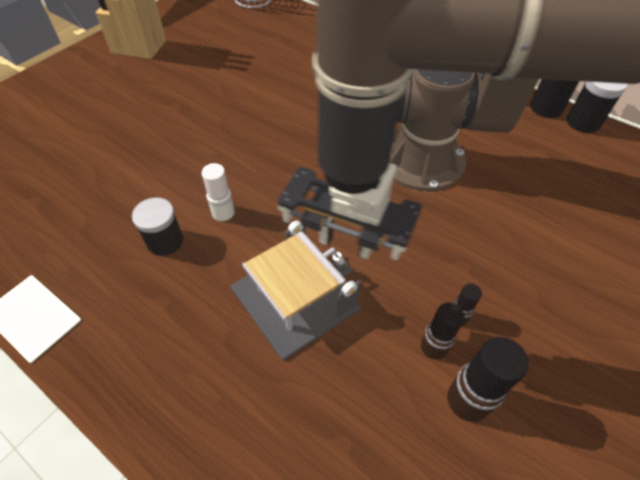

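Request:
move_arm(
  rows=[
    {"delta_pos": [-1.25,3.07,0],"delta_rot": [0,0,7.7],"hand": 8.7},
    {"delta_pos": [-1.25,3.07,0],"delta_rot": [0,0,7.7],"hand": 8.7},
    {"delta_pos": [-1.25,3.07,0],"delta_rot": [0,0,7.7],"hand": 8.7},
    {"delta_pos": [-1.25,3.07,0],"delta_rot": [0,0,7.7],"hand": 8.7},
    {"delta_pos": [-1.25,3.07,0],"delta_rot": [0,0,0],"hand": 8.7},
    {"delta_pos": [-1.25,3.07,0],"delta_rot": [0,0,0],"hand": 8.7},
    {"delta_pos": [0,0,-4],"delta_rot": [0,0,0],"hand": 8.7},
    {"delta_pos": [0,0,-3],"delta_rot": [0,0,0],"hand": 8.7},
    {"delta_pos": [0,0,-2],"delta_rot": [0,0,0],"hand": 8.7},
    {"delta_pos": [0,0,0],"delta_rot": [0,0,0],"hand": 8.7},
  ],
)

```text
t: 28.85
eef_pos: [0.4632, 0.2896, 0.2056]
ee_rot: [-3.141, 0.006, 0.78]
force: [0.1, -0.8, 0.4]
width: 0.0871
```

Run:
```python
from h import *
s=get_state();print(s["t"],s["eef_pos"],s["ee_rot"],s["force"])
f=grab_frame("side");cv2.imwrite("pics/s6.png",cv2.resize(f[170:430,340:600],None,fx=2.3,fy=2.3,interpolation=cv2.INTER_CUBIC))
f=grab_frame("top");cv2.imwrite("pics/t6.png",cv2.resize(f[170:340,80:300],None,fx=3,fy=3,interpolation=cv2.INTER_CUBIC))
```

```text
28.85 [0.46315727 0.2895764  0.20559093] [-3.14129705  0.00624845  0.78040455] [ 0.08931689 -0.76093272  0.42211218]
```

View pics/s6.png

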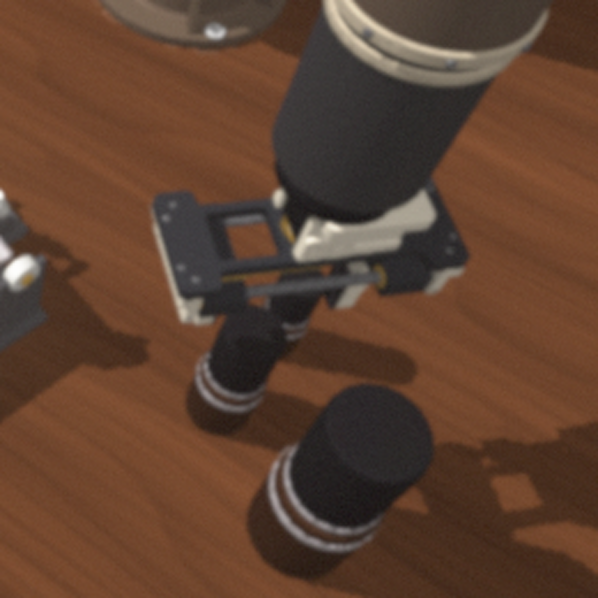

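View pics/t6.png

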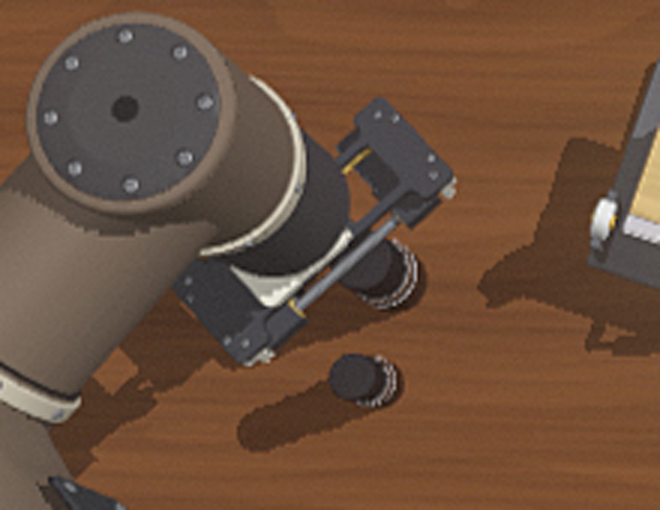

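Request:
move_arm(
  rows=[
    {"delta_pos": [0.07,0.18,0],"delta_rot": [0,0,0],"hand": 8.7},
    {"delta_pos": [0,0,-2],"delta_rot": [0,0,0],"hand": 8.7},
    {"delta_pos": [0,0,-2],"delta_rot": [0,0,0],"hand": 8.7},
    {"delta_pos": [0,0,-2],"delta_rot": [0,0,0],"hand": 8.7},
    {"delta_pos": [0,0,-2],"delta_rot": [0,0,0],"hand": 8.7},
    {"delta_pos": [0,0,-1],"delta_rot": [0,0,0],"hand": 8.7},
    {"delta_pos": [0,0,0],"delta_rot": [0,0,0],"hand": 8.7},
    {"delta_pos": [0,0,0],"delta_rot": [0,0,0],"hand": 8.7},
    {"delta_pos": [0,0,0],"delta_rot": [0,0,0],"hand": 8.7},
    {"delta_pos": [0,0,0],"delta_rot": [0,0,0],"hand": 8.7},
  ],
)

```text
t: 29.95
eef_pos: [0.4659, 0.293, 0.12]
ee_rot: [-3.141, -0.002, 0.781]
force: [0.3, -0.1, -0.1]
width: 0.087
```

Run:
```python
from h import *
s=get_state();print(s["t"],s["eef_pos"],s["ee_rot"],s["force"])
f=grab_frame("side");cv2.imwrite("pics/s7.png",cv2.resize(f[230:400,380:550],None,fx=3.5,fy=3.5,interpolation=cv2.INTER_CUBIC))
```

```text
29.95 [0.465887   0.29304081 0.12001474] [-3.14146493e+00 -1.83112854e-03  7.80926226e-01] [ 0.32579431 -0.11493001 -0.09080422]
```

View pics/s7.png

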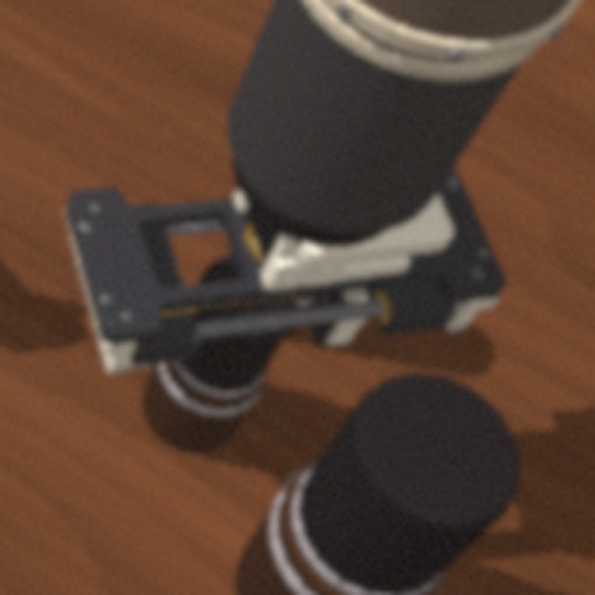

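Run:
```python
from h import *
s=get_state();p=np.array(s["eef_pos"]);y=s["ee_rot"][2];j=np.array([np.sin(y),-np.cos(y),0])
f=lambda P:((proj("side",P)-[380,230]+.5)*3.5-.5).round(0).tolist()
for k in(-.0625,-.044,0,.044,.0625):
    print(k,"tip",f(p+j*k-[0,0,.022]),"root",f(p+j*k+[0,0,.044]))
print("cap top", f([.4639,.2913,.143]),"base",f([.4639,.2913,0]), "band",f([.4639,.2913,.072]))
```

```text
-0.0625 tip [[344.0, 325.0]] root [[382.0, 266.0]]
-0.044 tip [[311.0, 330.0]] root [[347.0, 270.0]]
0 tip [[230.0, 339.0]] root [[261.0, 280.0]]
0.044 tip [[149.0, 349.0]] root [[175.0, 291.0]]
0.0625 tip [[115.0, 354.0]] root [[138.0, 295.0]]
cap top [[250.0, 295.0]] base [[190.0, 410.0]] band [[218.0, 356.0]]
```

Request:
move_arm(
  force=15,
  rows=[
    {"delta_pos": [-0.15,-0.15,-0.5],"delta_rot": [0,0,0],"hand": 8.7},
    {"delta_pos": [0,0,0],"delta_rot": [0,0,0],"hand": 6},
    {"delta_pos": [0,0,0],"delta_rot": [0,0,0],"hand": 5.4},
    {"delta_pos": [0,0,0],"delta_rot": [0,0,0],"hand": 5.2},
    {"delta_pos": [0,0,0],"delta_rot": [0,0,0],"hand": 5},
    {"delta_pos": [0,0,0],"delta_rot": [0,0,0],"hand": 4.8},
    {"delta_pos": [0,0,0],"delta_rot": [0,0,0],"hand": 4.6},
    {"delta_pos": [0,0,0],"delta_rot": [0,0,0],"hand": 4.4},
    {"delta_pos": [0,0,0],"delta_rot": [0,0,0],"hand": 4},
    {"delta_pos": [0,0,0],"delta_rot": [0,0,0],"hand": 4},
  ],
)

```text
t: 31.0
eef_pos: [0.464, 0.2911, 0.114]
ee_rot: [3.142, -0.0, 0.781]
force: [-0.3, 0.6, -1.6]
width: 0.0496
```

Request:
move_arm(
  force=20,
  rows=[
    {"delta_pos": [0,0,0],"delta_rot": [0,0,0],"hand": 4},
    {"delta_pos": [0,0,0.3],"delta_rot": [0,0,0],"hand": 4},
    {"delta_pos": [0,0,1],"delta_rot": [0,0,0],"hand": 4},
    {"delta_pos": [0,0,2],"delta_rot": [0,0,0],"hand": 4},
    {"delta_pos": [0,0,3],"delta_rot": [0,0,0],"hand": 4},
    {"delta_pos": [0,0,3],"delta_rot": [0,0,0],"hand": 4},
    {"delta_pos": [0,0,3],"delta_rot": [0,0,0],"hand": 4},
    {"delta_pos": [0,0,3],"delta_rot": [0,0,0],"hand": 4},
    {"delta_pos": [0,0,2],"delta_rot": [0,0,0],"hand": 4},
    {"delta_pos": [0,0,1],"delta_rot": [0,0,0],"hand": 4},
  ],
)

```text
t: 32.0
eef_pos: [0.4643, 0.2914, 0.2998]
ee_rot: [-3.141, -0.004, 0.781]
force: [0.2, 0.4, -1.8]
width: 0.0495
```

Run:
```python
from h import *
s=get_state();print(s["t"],s["eef_pos"],s["ee_rot"],s["force"],s["width"])
f=grab_frame("side");cv2.imwrite("pics/s8.png",f)
```

```text
32.0 [0.46430499 0.29137536 0.29981691] [-3.14142102 -0.003546    0.78098826] [ 0.17679452  0.43951998 -1.8079283 ] 0.049497932323931966
```

View pics/s8.png

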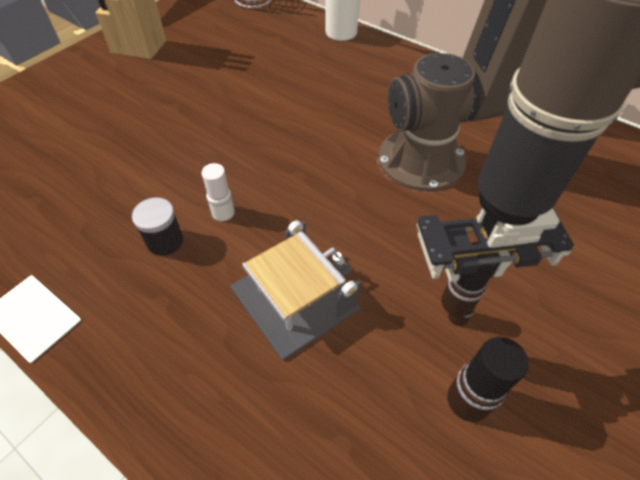

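Run:
```python
from h import *
f=cv2.imread("pics/s8.png");c=cv2.resize(f[215:345,225:365],None,fx=4.2,fy=4.2,interpolation=cv2.INTER_CUBIC)
p=[.548,-.0038,-.292]
for P in [(.14,-.075,.006),(.14,.075,.006),(.01,.075,.006),(.01,-.075,.006),(.075,0,.006)]:
    u=proj("side",S2W(p,F2S(0.0,P)))[0]; q=((u-[225,215]+.5)*4.2-.5).round().astype(int); cv2.circle(c,tuple(int(v) for v in q),4,(0,0,255),1); print(P,q)
cv2.imwrite("pics/s8c.png",c)
```

```text
(0.14, -0.075, 0.006) [ 76 208]
(0.14, 0.075, 0.006) [251 437]
(0.01, 0.075, 0.006) [483 288]
(0.01, -0.075, 0.006) [299  81]
(0.075, 0, 0.006) [277 247]
```

View pics/s8c.png

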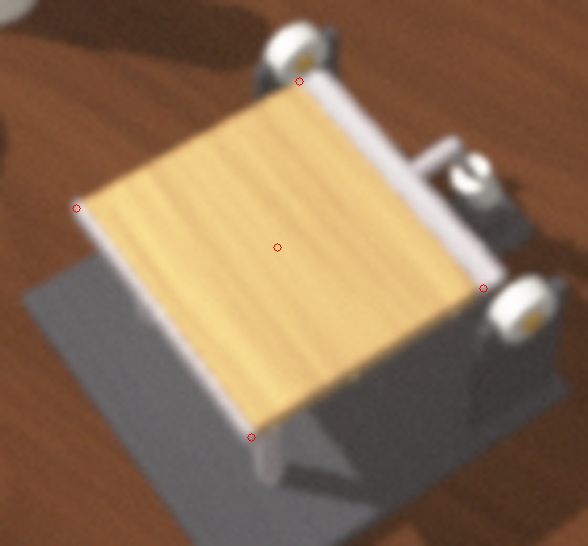

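Request:
move_arm(
  rows=[
    {"delta_pos": [0.55,-1.85,0],"delta_rot": [0,0,0],"hand": 4},
    {"delta_pos": [1.1,-3.7,0],"delta_rot": [0,0,0],"hand": 4},
    {"delta_pos": [1.1,-3.7,0],"delta_rot": [0,0,0],"hand": 4},
    {"delta_pos": [1.1,-3.7,0],"delta_rot": [0,0,0],"hand": 4},
    {"delta_pos": [1.1,-3.7,0],"delta_rot": [0,0,0],"hand": 4},
    {"delta_pos": [1.1,-3.7,0],"delta_rot": [0,0,0],"hand": 4},
    {"delta_pos": [1.1,-3.7,0],"delta_rot": [0,0,0],"hand": 4},
    {"delta_pos": [1.1,-3.7,0],"delta_rot": [0,0,0],"hand": 4},
    {"delta_pos": [0.6,-1.9,0],"delta_rot": [0,0,0],"hand": 4},
    {"delta_pos": [0,0,0],"delta_rot": [0,0,0],"hand": 4},
  ],
)

```text
t: 33.05
eef_pos: [0.5522, -0.0079, 0.2954]
ee_rot: [-3.14, 0.002, 0.778]
force: [0.1, 0.7, -1.8]
width: 0.0496
```

Request:
move_arm(
  rows=[
    {"delta_pos": [0,0.1,-1],"delta_rot": [0,0,0],"hand": 4},
    {"delta_pos": [0,0,-1.5],"delta_rot": [0,0,0],"hand": 4},
    {"delta_pos": [0,0,-1.5],"delta_rot": [0,0,0],"hand": 4},
    {"delta_pos": [0,0,-1.5],"delta_rot": [0,0,0],"hand": 4},
    {"delta_pos": [0,0,-1],"delta_rot": [0,0,0],"hand": 4},
    {"delta_pos": [0,0,-0.3],"delta_rot": [0,0,0],"hand": 4},
    {"delta_pos": [0,0,0],"delta_rot": [0,0,0],"hand": 4},
    {"delta_pos": [0,0,0],"delta_rot": [0,0,0],"hand": 4},
    {"delta_pos": [0,0,0],"delta_rot": [0,0,0],"hand": 4},
    {"delta_pos": [0,0,0],"delta_rot": [0,0,0],"hand": 4},
  ],
)

```text
t: 34.05
eef_pos: [0.5527, -0.0044, 0.2295]
ee_rot: [3.141, -0.001, 0.781]
force: [0.1, -0.8, -1.0]
width: 0.0495
```

Run:
```python
from h import *
s=get_state();print(s["t"],s["eef_pos"],s["ee_rot"],s["force"],s["width"])
f=grab_frame("side");cv2.imwrite("pics/s9.png",cv2.resize(f[170:350,220:400],None,fx=3.3,fy=3.3,interpolation=cv2.INTER_CUBIC))
```

```text
34.05 [ 0.55272387 -0.00438974  0.22954079] [ 3.14108712e+00 -9.58866511e-04  7.80776218e-01] [ 0.13518092 -0.77561649 -1.02931599] 0.04945650100159788
```

View pics/s9.png

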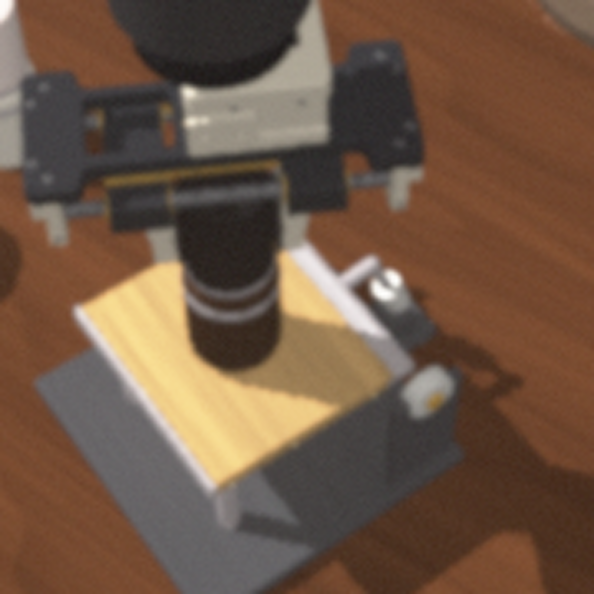

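Request:
move_arm(
  rows=[
    {"delta_pos": [0,0,-0.15],"delta_rot": [0,0,0],"hand": 4},
    {"delta_pos": [0,0,-0.15],"delta_rot": [0,0,0],"hand": 4},
    {"delta_pos": [0,0,-0.15],"delta_rot": [0,0,0],"hand": 4},
    {"delta_pos": [0,0,-0.1],"delta_rot": [0,0,0],"hand": 4},
    {"delta_pos": [0,0,-0.05],"delta_rot": [0,0,0],"hand": 4},
    {"delta_pos": [0,0,-0.05],"delta_rot": [0,0,0],"hand": 4},
    {"delta_pos": [0,0,-0.05],"delta_rot": [0,0,0],"hand": 4},
    {"delta_pos": [0,0,-0.05],"delta_rot": [0,0,0],"hand": 4},
    {"delta_pos": [0,0,0],"delta_rot": [0,0,0],"hand": 4},
    {"delta_pos": [0,0,0],"delta_rot": [0,0,0],"hand": 4},
  ],
)

```text
t: 35.1
eef_pos: [0.5525, -0.0044, 0.2215]
ee_rot: [3.141, -0.0, 0.781]
force: [-0.6, -0.0, -0.3]
width: 0.0498
```

Request:
move_arm(
  rows=[
    {"delta_pos": [0,0,-0.03],"delta_rot": [0,0,0],"hand": 4},
    {"delta_pos": [0,0,-0.03],"delta_rot": [0,0,0],"hand": 4},
    {"delta_pos": [0,0,-0.03],"delta_rot": [0,0,0],"hand": 4},
    {"delta_pos": [0,0,-0.02],"delta_rot": [0,0,0],"hand": 4},
    {"delta_pos": [0,0,-0.02],"delta_rot": [0,0,0],"hand": 4},
    {"delta_pos": [0,0,0],"delta_rot": [0,0,0],"hand": 4},
    {"delta_pos": [0,0,0],"delta_rot": [0,0,0],"hand": 4},
    {"delta_pos": [0,0,0],"delta_rot": [0,0,0],"hand": 4},
    {"delta_pos": [0,0,0],"delta_rot": [0,0,0],"hand": 4},
    {"delta_pos": [0,0,0],"delta_rot": [0,0,0],"hand": 4},
  ],
)

```text
t: 36.1
eef_pos: [0.5526, -0.0044, 0.2206]
ee_rot: [3.141, -0.0, 0.781]
force: [-1.3, 1.3, 5.3]
width: 0.0493
```

Run:
```python
from h import *
s=get_state();print(s["t"],s["eef_pos"],s["force"],s["moment"],s["width"])
for i in range(4):
    grab_frame("side");print(get_state()["force"])
```

```text
36.1 [ 0.55262467 -0.00443489  0.22063381] [-1.30393988  1.34289602  5.3351816 ] [ 0.21694107  0.86453615 -0.00768363] 0.04932276397624129
[-2.48910362e+00 -8.31367756e-04  4.98857800e+00]
[-2.76761569  2.01255988  5.9724955 ]
[-2.39864324  1.01973365  5.81670809]
[-1.80524638  0.86153614  4.96539243]
```

Request:
move_arm(
  force=5,
  rows=[
    {"delta_pos": [0,0,0.02],"delta_rot": [0,0,0],"hand": 4},
    {"delta_pos": [0,0,0.02],"delta_rot": [0,0,0],"hand": 4},
    {"delta_pos": [0,0,0],"delta_rot": [0,0,0],"hand": 4.9},
    {"delta_pos": [0,0,0],"delta_rot": [0,0,0],"hand": 5.0},
    {"delta_pos": [0,0,0],"delta_rot": [0,0,0],"hand": 5.1},
    {"delta_pos": [0,0,0],"delta_rot": [0,0,0],"hand": 5.3},
    {"delta_pos": [0,0,0],"delta_rot": [0,0,0],"hand": 5.6},
    {"delta_pos": [0,0,0],"delta_rot": [0,0,0],"hand": 6.2},
    {"delta_pos": [0,0,0],"delta_rot": [0,0,0],"hand": 7},
    {"delta_pos": [0,0,0],"delta_rot": [0,0,0],"hand": 8},
  ],
)

```text
t: 37.3
eef_pos: [0.5525, -0.0044, 0.2205]
ee_rot: [-3.142, 0.0, 0.781]
force: [0.4, -0.1, 0.9]
width: 0.0729
```

Run:
```python
from h import *
s=get_state();print(s["t"],s["eef_pos"],s["force"],s["moment"],s["width"])
f=grab_frame("side");cv2.imwrite("pics/s10.png",cv2.resize(f[170:350,220:400],None,fx=3.3,fy=3.3,interpolation=cv2.INTER_CUBIC))
```

```text
37.3 [ 0.55245906 -0.00442642  0.22048917] [ 0.39722572 -0.07268342  0.93949613] [-0.08835007 -0.01394394 -0.0503687 ] 0.0729307673069499
```

View pics/s10.png

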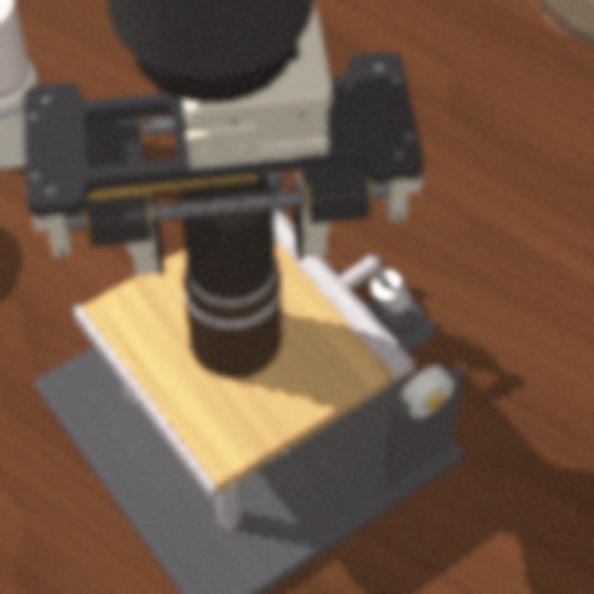

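The mill stands free on the flap, with the jaws open on both sides of it. Next I'll finish opening and go straight up.

Request:
move_arm(
  rows=[
    {"delta_pos": [0,0,0],"delta_rot": [0,0,0],"hand": 8.7},
    {"delta_pos": [0,0,0],"delta_rot": [0,0,0],"hand": 8.7},
    {"delta_pos": [0,0,0.5],"delta_rot": [0,0,0],"hand": 8.7},
    {"delta_pos": [0,0,1],"delta_rot": [0,0,0],"hand": 8.7},
    {"delta_pos": [0,0,2],"delta_rot": [0,0,0],"hand": 8.7},
    {"delta_pos": [0,0,2.5],"delta_rot": [0,0,0],"hand": 8.7},
    {"delta_pos": [0,0,2.5],"delta_rot": [0,0,0],"hand": 8.7},
    {"delta_pos": [0,0,2.5],"delta_rot": [0,0,0],"hand": 8.7},
    {"delta_pos": [0,0,2],"delta_rot": [0,0,0],"hand": 8.7},
    {"delta_pos": [0,0,0],"delta_rot": [0,0,0],"hand": 8.7},
  ],
)

```text
t: 38.35
eef_pos: [0.5537, -0.0045, 0.3549]
ee_rot: [3.138, -0.005, 0.781]
force: [-1.4, 0.1, 0.0]
width: 0.087
```

Run:
```python
from h import *
s=get_state();print(s["t"],s["eef_pos"],s["force"],s["width"])
f=grab_frame("side");cv2.imwrite("pics/s11.png",f)
f=grab_frame("top");cv2.imwrite("pics/t11.png",f)
```

```text
38.35 [ 0.55371593 -0.00446204  0.35489743] [-1.37699305  0.10403952  0.0045311 ] 0.08703499457666763
```

View pics/s11.png

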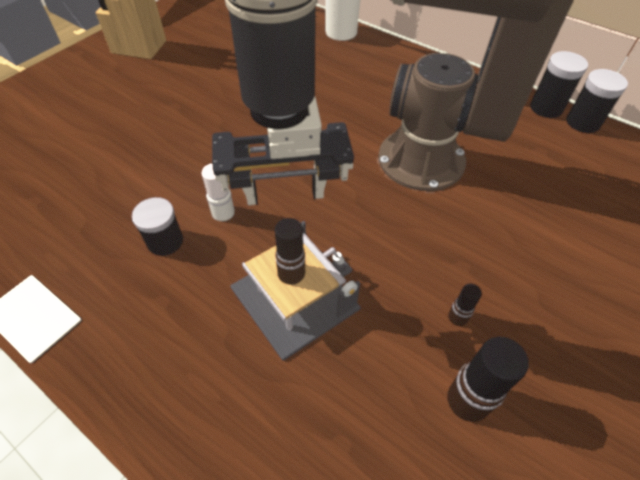

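Run:
```python
from h import *
f=cv2.imread("pics/s11.png");c=cv2.resize(f[205:325,230:370],None,fx=5,fy=5,interpolation=cv2.INTER_CUBIC)
for z in(.106,.178,.251):
    u=proj("side",[.5526,-.0044,z])[0];q=((u-[230,205]+.5)*5-.5).round();cv2.circle(c,(int(q[0]),int(q[1])),5,(0,0,255),1)
cv2.imwrite("pics/s11c.png",c)
h=np.array([.4809,.0164]);v=np.array([.5526,-.0044])-h
print("flap x",v@[np.cos(.292),-np.sin(.292)],"y",v@[np.sin(.292),np.cos(.292)])
a=cv2.imread("pics/side0.png").astype(int)
print("diff salt/can",abs(a[155:255,130:190]-f[155:255,130:190].astype(int)).mean(),abs(a[190:222,205:235]-f[190:222,205:235].astype(int)).mean())
```

```text
flap x 0.07465260024560944 y 0.0007206084715235019
diff salt/can 2.778277777777778 3.546527777777778
```

View pics/s11c.png

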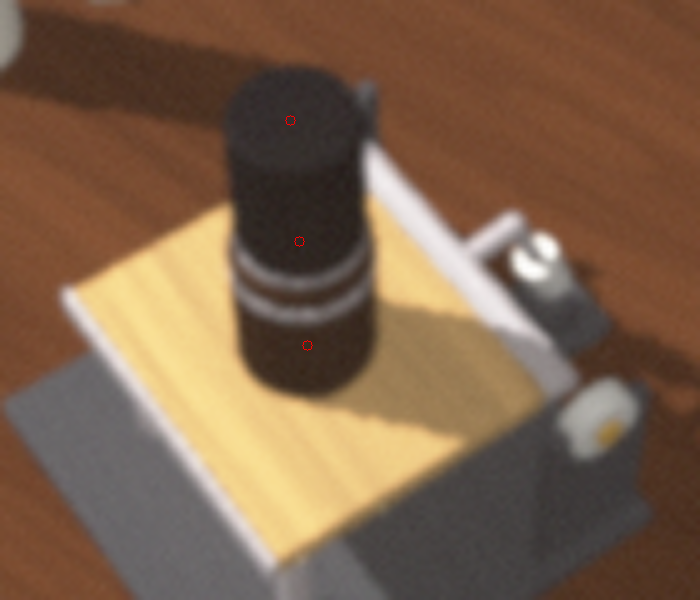

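Run:
```python
from station import *
print(job_done())
```

```text
the job is handed in; nothing more can be done
None
```

I pushed the flap over until it snapped down, leaned it home on its stop, stood the middle-sized pepper mill on it, let go, and handed the job in at about 38 s. The hand-in gave no verdict.

- **Push:** the highest force I read was about 13 N while pushing, and the flap then threw itself down.
- **Catch:** it slid about 8 mm at the leaning point under about 4 to 5 N before the stop began to bear. I then held about 15 N (sideways force included, about 16 N) for over a second, and the height stayed steady to within 0.05 mm. I read forces only at the end of each move, so short peaks in between would not show.
- **One disagreement:** at the stop I felt about 5 N per mm, softer than the 15 N per mm given. I took the difference as give in the fingers and arm, because the position held steady under load.
- **Pepper mill:** the jaws closed to 49.6 mm on its 50 mm cap. I set it down with about 7 N on the flap before easing off and opening.
- **Last pictures:** the mill stands upright at about 75 mm from the hinge line and 1 mm off the middle. The flap is down, and the gripper is well clear of everything. The salt mill and canister look unmoved, judged by eye and a simple picture comparison.

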